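# Dress the foot of a tunnel portal along the sanding fence

## Robot

A 6-joint arm with a two-finger parallel gripper is mounted at the origin on the work surface. World frame = base frame: x ahead of the robot, y to its left, z up, the work surface at z = 0. Lengths are in m, angles in rad, forces in N, time in s.
With the tool pointing down it reaches from about 0.3 to 0.775 m from the base axis. Payload 14.6 kg.
Tool frame: the origin (TCP) lies on the mounting face of the last link; the fingertips stand 199 mm ahead of it and the grasp point (between the pads) lies 180 mm ahead of it; z points along the fingers, y is the line along which they close (so a half turn about z gives the same grasp; the last joint's range is limited). The gripper opens to 94 mm and grips with 3 to 60 N. Pads are 16 mm wide; open, the fingers measure 119 mm over their backs; the gripper's body (75 mm by 177 mm) begins 78 mm behind the grasp point.
Start: joints at [1.121, 0.3, 1.521, -0, 1.321, -0.067], TCP at [0.205, 0.51, 0.405] pointing down, gripper open.
Joint ranges: [-3.03, 3.03], [-0.79, 2.21], [0.23, 2.52], [-1.04, 4.18], [0, 3.07], [-2.55, 2.55]. Speed limits (rad/s): [2.22, 2.22, 2.57, 3.14, 3.14, 3.14].

## Interface

Orientations are given as [roll, pitch, yaw] about the fixed x, y, z axes, in that order (R = Rz(yaw) Ry(pitch) Rx(roll)).
In Python, from station import telemetry, cams, workorder, finder gives the robot as it stands.
- The arm moves only by the tool jog_arm, never from a script. Its argument "rows" is a list of rows, each an object with "gripper": the finger opening in m, from 0 to 0.094; "slide": the shift along the tool's x, y, z in m, a list of three; "spin": the turn about the tool's z in rad. In form: [{"gripper": gripper, "slide": [tx, ty, tz], "spin": spin}, ...]. A call has 1 to 8 rows; each row is the pose to reach, as a shift and turn from the pose commanded when the call began, along the tool's axes at that moment; what a row does not reach only later rows make up. A row lasts 1/10 s, in which the tool goes at most 50 mm and 8.59 degrees, less where a joint would pass 70% of its speed; a pose out of reach is approached as far as the arm can. A call with a gripper value outside its range is refused whole. The fingers move at their own pace and stop on an object; "squeeze" is the grip in N (left out, the last holds). Time passes only in rows, so rows that repeat a pose let the fingers close. It gives the time, the measured TCP pose, the force, the opening and the grip force at its end, in the units of the state.
- telemetry.get_obs(): the state, without advancing time (a new reading comes with each control period).
- cams.camera(name): name is "scene" or "top" or "wrist"; returns (picture, depth): 400x640x3 uint8, red, green, blue; 400x640 float32, m along the optical axis (not along the pixel's ray), 0 where there is no reading.
- cams.camera_info(name): a dict with "camera_matrix" (3x3 intrinsics, pixels), "R" (3x3) and "t" (3): a world point X has camera coordinates R X + t; the wrist camera has in their place "tool_from_camera" (4x4, takes a point from camera to tool coordinates, whose origin is the TCP and whose axes are the flange's). Camera axes: x right, y down, z forward; pixel columns grow to the right and rows downward; lengths in m; the calibration is good to about 2 mm. A picture is of the moment at which its call begins: read the wrist's pose just before it. camera_info takes no time and is no camera call.
- workorder.hand_in(): hands the job in; it is judged then, once.
Trained networks look in the newest picture that a camera, given by its name, has taken for a name from the list of things; names that differ only in an ending like _2 or _b are one class to them, and where a whole thing is asked for, a point or a joint stands for the part that bears it (a point fixed in the world has none). Each returns a list of dicts, best first, with "confidence" (0 to 1); they miss things now and then, are a little off and sometimes report something else, mostly with a low value. They report only what shows in the picture. A call takes as long as a camera call. They do not tell look-alikes from the thing itself.
- finder.find_in(target, camera): "point" ([x, y, z] in m, in world coordinates, good to about 4 mm: the middle of the surface that is visible of it).
- finder.masks_of(target, camera): "region" (400x640 bool, what is visible of it).
The state is a dict: "time_s": time; "qpos": joint angles; "joint_vel": joint speeds; "tau": joint torques, N m; "ee_pos": TCP position; "eef_rot": TCP orientation; "force": force on the tool from outside, world axes, zero at the start; "moment": the same for the moment, N m; "grip_width": finger opening in m; "grip_force": force on a finger pad.
Only numpy, scipy, OpenCV 4.12 (cv2) and the standard library are available. Lean on these libraries where they do the work, as an engineer would, in place of code of your own. Each camera call takes 0.05 s, during which the arm holds its last target. There are 200 camera calls.

## Task

Pick up the notched push stick by its upright grip and use it to press the cast tunnel portal on the sanding board up against the fence before the portal's centre reaches the middle of the board. Then feed it along the fence with the stick, keeping its foot against the fence, until it meets the end stop; do not touch the portal with the gripper. Finally lay the push stick flat on the bench, off the board, and let go.

Things in the scene. Friction and masses are not known exactly. Their poses are not given: they have to be found in the camera images.
- sanding_board: Fixed plywood board on the bench, 140 (x) x 400 (y) x 9 mm thick; origin: centre of its underside. A wooden fence 36 mm high above the board runs along its far (+x) edge; its working face, with a brown abrasive strip, is x = +50 mm. The end stop is a block 30 mm high above the board, across x = -20..+50, its face at y = +180 mm. Feed runs to +y; near side and -y end are open.
- portal: Loose plaster tunnel portal, 0.2-0.42 kg, lying on the board: 60 (x) x 90 (y) x 40 mm high, a U from above (arch 42 mm wide). Origin: centre of its underside. Its +x side is the foot, 12-22 mm off the fence at the start; flat -y end 45 mm and -x side 30 mm from the origin. Seated on fence and stop, its origin is at board x = +20, y = +135 mm. The plain block casting is not used.
- push_stick: Loose 0.12 kg plywood stick lying flat on the bench right of the board, z up; origin: centre of its underside. Bar along x, -80 to +75 mm, 18 wide, 24 high. Upright grip fin on it, 70 mm long (x, centred on the origin), 18 thick (y), top 72 mm above the underside: pinch across the 18 mm. Notched nose at +x. The plain wood strip without a grip is not used.
- notch (a point): Inner corner of the push stick's V notch, at its underside, 80 mm along +x from the stick's origin. Two prongs, 7 mm thick, 24 mm high, run 29 mm forward from here at 45 degrees either side of the stick's x: a square notch that cups an upright corner of the portal. The nose ends at 100 mm and is 51 mm wide. Same axes as the stick.
Things that resemble listed ones, but are neither listed nor needed, are in the scene too. What is shaped like the push_stick but black or orange is not meant. What is shaped like the portal but yellow is not meant.

How it is judged:
On the way, in this order (a step that is already met when the one before it is completed fails the run):
1. the portal, past the middle of the board and against the fence, is being fed with the push stick held in the fingers (y of portal in the frame of sanding_board between 0.01 and 0.11 m and x of portal in the frame of sanding_board above 0.01 m and contact force between push_stick and portal above 0.1 N and contact force between the fingers and push_stick above 0.5 N), for 0.05 s.
2. the portal has been fed up to the end stop, against the fence (y of portal in the frame of sanding_board above 0.123 m and x of portal in the frame of sanding_board above 0.01 m), for 0.1 s.
At the end, for the whole second after the job is handed in: The portal lies flat on the board, within 12 mm of the end stop and its foot within 10 mm of the fence and 10 degrees of square to it; the push stick lies released, upright grip up, flat on the bench and not on the board; both are at rest (all of step 2 and z of portal in the frame of sanding_board below 0.015 m and angle between the x axis of portal and the x axis of sanding_board, either way round below 0.17 rad and angle between portal's own z axis and vertical below 0.1 rad and height (world z) of push_stick below 0.006 m and angle between push_stick's own z axis and vertical below 0.12 rad and linear speed of each of push_stick, portal below 0.02 m/s); the robot touches nothing.
It fails at once if the gripper or arm touches the portal (contact force between any of the fingers, the arm and portal above 0.5 N).
It fails at once if past the middle of the board, the portal is more than 12 mm off the fence, or more than 12 degrees askew (y of portal in the frame of sanding_board above 0 m and (x of portal in the frame of sanding_board below 0.008 m or angle between the x axis of portal and the x axis of sanding_board, either way round above 0.21 rad)).
It also fails if it takes over 53 s, if anything falls off the work surface, if the arm or the gripper's body presses on something with over 40 N, if the wrist force passes 120 N, or if a joint passes its speed limit or range.

## Working session

There is one attempt and no reset: what is moved stays moved. The work goes in short steps, Python scripts to look and compute and a tool call to move; the robot and the scene stay as the last step left them, time stands still between calls to the robot, and variables do not carry over. Pictures are saved under pics/ and viewed, at most 10 in all, crops included, and the job is handed in when it is done.

Besides the shell and the picture viewer there is one more tool, called after "Emit:" by a JSON object that holds its "name" and its "arguments", one argument or row to a line. jog_arm: Moves the arm, as the interface text tells. Its arguments: {"type":"object","properties":{"rows":{"type":"array","items":{"type":"object","properties":{"gripper":{"type":"number"},"slide":{"type":"array","items":{"type":"number"}},"spin":{"type":"number"}}}},"squeeze":{"type":"number"}},"required":["rows"]}

```bash
mkdir -p pics; ls; cat > h.py <<'E'
import numpy as np, cv2
from station import telemetry, cams, workorder, finder
def world(cam, d, uv=None):
    """HxWx3 world points from depth for fixed camera"""
    i=cams.camera_info(cam); K=np.array(i["camera_matrix"]); R=np.array(i["R"]); t=np.array(i["t"])
    v,u=np.mgrid[:d.shape[0],:d.shape[1]]
    p=np.stack([(u-K[0,2])/K[0,0]*d,(v-K[1,2])/K[1,1]*d,d],-1)
    return (p-t)@R
def save(n,im): cv2.imwrite(f"pics/{n}.png",im[...,::-1])
E
python3 - <<'E'
from h import *
o=telemetry.get_obs(); print(o)
for c in ["top","scene"]:
    im,d=cams.camera(c); save(c,im); np.savez(f"{c}.npz",im=im,d=d)
    for n in ["portal","push_stick","sanding_board"]:
        for r in finder.find_in(n,c): print(c,n,np.round(r["point"],3),round(r["confidence"],2))
E
```

```text
pics
{'time_s': 0.0, 'qpos': array([ 1.12139467e+00,  3.00451796e-01,  1.52158841e+00,  1.76185540e-05,
        1.32068103e+00, -6.65914746e-02]), 'joint_vel': array([ 0.00153579, -0.00110263, -0.000977  ,  0.00080714, -0.00133777,
       -0.00080162]), 'tau': array([-2.68998869e-03, -5.31814528e+01, -3.52724004e+01,  7.07170763e-02,
        2.43768393e-02, -1.83145171e-04]), 'ee_pos': array([0.20542217, 0.51015847, 0.40409369]), 'eef_rot': array([-3.14046770e+00, -9.21262500e-05,  2.75877805e+00]), 'force': array([-0.1928571 , -0.0749439 ,  0.09327719]), 'moment': array([-0.01094084, -0.03354325, -0.04368401]), 'grip_force': 0.0, 'grip_width': 0.09387393959094904}
top portal [ 0.768 -0.036  0.039] 0.91
top portal [0.322 0.136 0.038] 0.81
top portal [ 0.577 -0.017  0.05 ] 0.8
top push_stick [ 0.67  -0.389  0.021] 0.9
top push_stick [ 0.237 -0.256  0.022] 0.76
top push_stick [ 0.462 -0.321  0.025] 0.56
top push_stick [ 0.579 -0.02   0.048] 0.52
top sanding_board [0.572 0.066 0.009] 0.59
top sanding_board [ 0.464 -0.328  0.026] 0.16
scene portal [ 0.778 -0.031  0.038] 0.95
scene portal [ 0.588 -0.012  0.047] 0.6
scene portal [0.33  0.14  0.033] 0.6
scene push_stick [ 0.688 -0.39   0.021] 0.88
scene push_stick [ 0.25  -0.264  0.022] 0.77
scene push_stick [ 0.496 -0.317  0.022] 0.63
scene sanding_board [0.596 0.074 0.008] 0.85
```

View pics/top.png

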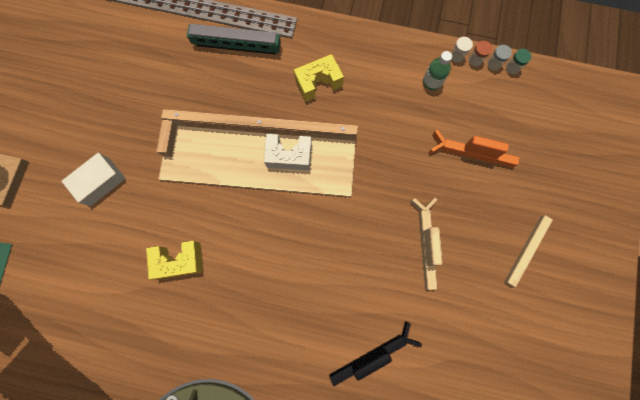

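View pics/scene.png

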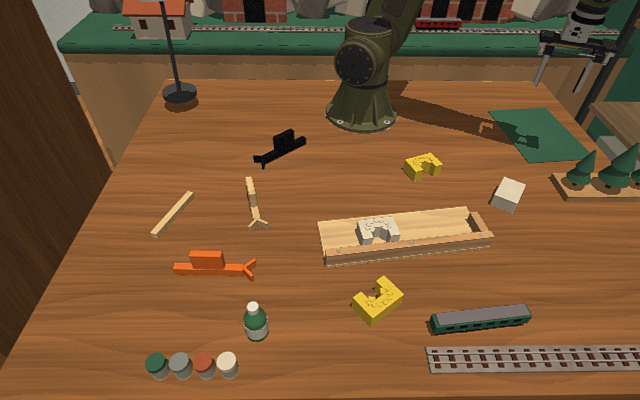

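The top view shows the board at px (160–357, 112–193), the portal on it at (288,152), and the plywood stick at (429,245) with its nose towards (425,203). The black, orange and yellow ones are decoys. The scene view agrees. Next I measure from depth.

```bash
cat > meas.py <<'E'
from h import *
def rect(P,m,n):
    q=P[m][:,:2]; z=P[m][:,2]
    (c,s,a)=cv2.minAreaRect((q*1000).astype(np.float32))
    b=cv2.boxPoints((c,s,a)); print(n,"N",len(q),"c",np.round(c,1),"size",np.round(s,1),"ang",round(a,1),"z",np.round(np.percentile(z,[5,50,95]),4)); print("   ",np.round(b,0).tolist())
def box(P,x0,x1,y0,y1,z0,z1): return (P[...,0]>x0)&(P[...,0]<x1)&(P[...,1]>y0)&(P[...,1]<y1)&(P[...,2]>z0)&(P[...,2]<z1)
E
python3 - <<'E'
from meas import *
for c in ["top","scene"]:
    P=world(c,np.load(c+".npz")["d"])
    m=P[...,2]
    print(c,"bench z",np.round(np.median(P[box(P,.3,.45,-.2,.05,-.02,.02)][:,2]),4))
    rect(P,box(P,.38,.56,-.38,-.26,.055,.09),"fin")
    rect(P,box(P,.36,.57,-.38,-.26,.015,.03),"bar")
    rect(P,box(P,.36,.57,-.38,-.26,.012,.09),"stick")
    rect(P,box(P,.52,.623,-.09,.04,.042,.06),"portaltop")
    rect(P,box(P,.615,.72,-.2,.32,.04,.055),"fence")
    rect(P,box(P,.5,.64,.2,.32,.034,.043),"stop")
    rect(P,box(P,.48,.66,-.2,.32,.005,.012),"board")
E
```

```text
top bench z -0.0005
fin N 442 c [ 458.1 -329. ] size [69.4 18.8] ang 14.7 z [0.0586 0.0705 0.0728]
    [[422.0, -329.0], [427.0, -347.0], [494.0, -329.0], [489.0, -311.0]]
bar N 636 c [ 467.4 -324.1] size [178.2  49.3] ang 13.2 z [0.0174 0.023  0.0256]
    [[375.0, -320.0], [386.0, -368.0], [560.0, -328.0], [549.0, -280.0]]
stick N 1257 c [ 467.3 -324.1] size [178.4  49.3] ang 13.2 z [0.0166 0.0252 0.0721]
    [[375.0, -320.0], [386.0, -368.0], [560.0, -328.0], [549.0, -280.0]]
portaltop N 1089 c [591.7 -13.1] size [76.5 91.1] ang 9.2 z [0.046  0.0487 0.051 ]
    [[547.0, 26.0], [561.0, -64.0], [637.0, -52.0], [622.0, 38.0]]
fence N 1503 c [667.3  44.3] size [104.4 373.5] ang 0.0 z [0.0421 0.0447 0.0468]
    [[615.0, 231.0], [615.0, -143.0], [720.0, -142.0], [719.0, 231.0]]
stop N 402 c [568.7 223.4] size [86.7 53. ] ang 8.2 z [0.0358 0.0389 0.0415]
    [[522.0, 243.0], [530.0, 191.0], [615.0, 203.0], [608.0, 256.0]]
board N 8947 c [560.6  46.7] size [121.5 400.5] ang 7.9 z [0.0066 0.0087 0.0108]
    [[473.0, 237.0], [528.0, -160.0], [648.0, -143.0], [593.0, 253.0]]
scene bench z 0.0
[... 364 characters left out ...]
6.1 z [0.0162 0.0295 0.0737]
    [[378.0, -328.0], [392.0, -376.0], [562.0, -326.0], [549.0, -279.0]]
portaltop N 646 c [584.9 -13.9] size [61.7 91.2] ang 9.3 z [0.0442 0.0491 0.0516]
    [[547.0, 26.0], [562.0, -64.0], [623.0, -54.0], [608.0, 36.0]]
fence N 1138 c [666.8  43.8] size [103.4 371. ] ang 0.0 z [0.0414 0.0452 0.0475]
    [[615.0, 229.0], [615.0, -142.0], [719.0, -142.0], [718.0, 229.0]]
stop N 233 c [571.6 222.9] size [90.9 58.2] ang 8.1 z [0.0354 0.0392 0.0419]
    [[523.0, 245.0], [531.0, 188.0], [621.0, 200.0], [613.0, 258.0]]
board N 3404 c [567.8  56.6] size [161.6 422.8] ang 4.4 z [0.0069 0.0094 0.0114]
    [[471.0, 261.0], [503.0, -160.0], [664.0, -148.0], [632.0, 274.0]]
```

```bash
cat > go.py <<'E'
import sys
from h import *
def go(x,y,z,yawdeg):
    o=telemetry.get_obs(); p=o["ee_pos"]; w=o["eef_rot"][2]; d=np.array([x,y,z])-p
    c,s=np.cos(w),np.sin(w); sp=-(np.deg2rad(yawdeg)-w); sp=(sp+np.pi)%(2*np.pi)-np.pi
    print("t",round(o["time_s"],2),"slide",np.round([c*d[0]+s*d[1],s*d[0]-c*d[1],-d[2]],4),"spin",round(sp,3),"len",round(np.linalg.norm(d),3))
if __name__=="__main__": go(*map(float,sys.argv[1:]))
E
python3 go.py .458 -.3285 .35 14.2
```

```text
t 0.4 slide [-0.5476 -0.6836  0.0546] spin 2.511 len 0.878
```

Emit:
{"name": "jog_arm", "arguments": {
  "rows": [
    {"gripper": 0.094,"slide": [-0.548,-0.684,0.055],"spin": 2.51},
    {"gripper": 0.094,"slide": [-0.548,-0.684,0.055],"spin": 2.51},
    {"gripper": 0.094,"slide": [-0.548,-0.684,0.055],"spin": 2.51},
    {"gripper": 0.094,"slide": [-0.548,-0.684,0.055],"spin": 2.51},
    {"gripper": 0.094,"slide": [-0.548,-0.684,0.055],"spin": 2.51},
    {"gripper": 0.094,"slide": [-0.548,-0.684,0.055],"spin": 2.51},
    {"gripper": 0.094,"slide": [-0.548,-0.684,0.055],"spin": 2.51},
    {"gripper": 0.094,"slide": [-0.548,-0.684,0.055],"spin": 2.51}
  ],
  "squeeze": 40
}}

```text
time_s: 1.2
ee_pos: [0.3204, 0.1261, 0.3798]
eef_rot: [3.14, -0.0, 1.553]
force: [2.0, 0.7, 0.4]
grip_width: 0.094
grip_force: 0.0
```

```bash
python3 go.py .458 -.3285 .35 14.2
```

```text
t 1.2 slide [-0.4521  0.1456  0.0298] spin 1.305 len 0.476
```

Emit:
{"name": "jog_arm", "arguments": {
  "rows": [
    {"gripper": 0.094,"slide": [-0.445,0.145,0.03],"spin": 1.3},
    {"gripper": 0.094,"slide": [-0.445,0.145,0.03],"spin": 1.3},
    {"gripper": 0.094,"slide": [-0.445,0.145,0.03],"spin": 1.3},
    {"gripper": 0.094,"slide": [-0.445,0.145,0.03],"spin": 1.3},
    {"gripper": 0.094,"slide": [-0.445,0.145,0.03],"spin": 1.3},
    {"gripper": 0.094,"slide": [-0.445,0.145,0.03],"spin": 1.3},
    {"gripper": 0.094,"slide": [-0.445,0.145,0.03],"spin": 1.3},
    {"gripper": 0.094,"slide": [-0.445,0.145,0.03],"spin": 1.3}
  ]
}}

```text
time_s: 2.0
ee_pos: [0.4398, -0.2553, 0.3539]
eef_rot: [3.141, -0.0, 0.352]
force: [0.6, -0.4, 1.3]
grip_width: 0.0939
grip_force: 0.0
```

Emit:
{"name": "jog_arm", "arguments": {
  "rows": [
    {"gripper": 0.094,"slide": [0,0,0],"spin": 0.08},
    {"gripper": 0.094,"slide": [0,0,0],"spin": 0.08}
  ]
}}

```text
time_s: 2.2
ee_pos: [0.4397, -0.2539, 0.3534]
eef_rot: [-3.141, 0.001, 0.276]
force: [-0.2, 0.1, 0.9]
grip_width: 0.0944
grip_force: 0.0
```

```bash
cat >> h.py <<'E'
def wrist():
    o=telemetry.get_obs(); im,d=cams.camera("wrist"); i=cams.camera_info("wrist"); K=np.array(i["camera_matrix"]); T=np.array(i["tool_from_camera"])
    v,u=np.mgrid[:400,:640]; p=np.stack([(u-K[0,2])/K[0,0]*d,(v-K[1,2])/K[1,1]*d,d],-1)
    p=p@T[:3,:3].T+T[:3,3]
    from scipy.spatial.transform import Rotation as Ro
    return im,p@Ro.from_euler("xyz",o["eef_rot"]).as_matrix().T+o["ee_pos"]
E
python3 - <<'E'
from meas import *
im,P=wrist(); save("w1",im); o=telemetry.get_obs(); print(o["ee_pos"],np.rad2deg(o["eef_rot"]))
rect(P,box(P,.38,.56,-.38,-.26,.06,.09),"fin")
rect(P,box(P,.36,.58,-.4,-.26,.015,.03),"bar")
rect(P,box(P,.36,.58,-.4,-.26,.012,.09),"stick")
for r in finder.find_in("push_stick","wrist"): print(np.round(r["point"],3),r["confidence"])
from go import go; go(.458,-.3285,.232,14.2)
E
```

```text
[ 0.43959679 -0.25312682  0.35374001] [-1.79967773e+02  2.18327997e-02  1.60541941e+01]
fin N 1453 c [ 460.6 -329.7] size [67.8 18.4] ang 14.6 z [0.0634 0.0717 0.0732]
    [[425.0, -329.0], [430.0, -347.0], [496.0, -330.0], [491.0, -312.0]]
bar N 2025 c [ 469.3 -327.2] size [178.6  49.5] ang 14.6 z [0.0178 0.024  0.0255]
    [[377.0, -326.0], [389.0, -374.0], [562.0, -329.0], [550.0, -281.0]]
stick N 4160 c [ 469.5 -327.5] size [178.6  49.5] ang 14.8 z [0.0176 0.026  0.0727]
    [[377.0, -326.0], [389.0, -374.0], [562.0, -329.0], [549.0, -281.0]]
[ 0.667 -0.452  0.02 ] 0.87
[ 0.478 -0.324  0.024] 0.84
[ 0.232 -0.25   0.053] 0.6
t 2.3 slide [-0.0034  0.078   0.122 ] spin 0.034 len 0.145
```

View pics/w1.png

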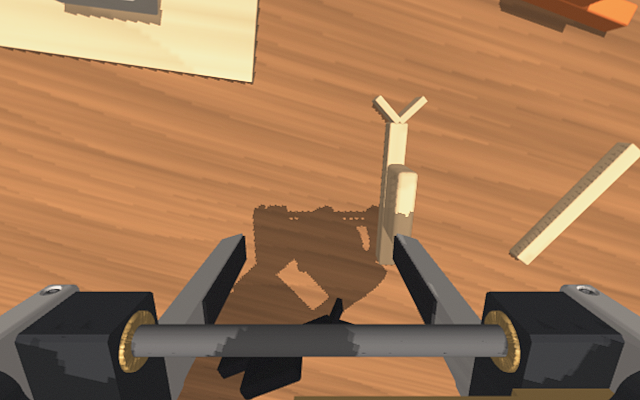

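The wrist view shows the stick upright at px (400,180), nose up, and its yaw of 14.6° matches the top view. I move across first, then down.

```bash
python3 go.py .4595 -.329 .233 14.6
```

```text
t 2.3 slide [-0.0021  0.0789  0.121 ] spin 0.027 len 0.144
```

Emit:
{"name": "jog_arm", "arguments": {
  "rows": [
    {"gripper": 0.094,"slide": [-0.002,0.079,0],"spin": 0.025},
    {"gripper": 0.094,"slide": [-0.002,0.079,0],"spin": 0.025},
    {"gripper": 0.094,"slide": [-0.002,0.079,0.04],"spin": 0.025},
    {"gripper": 0.094,"slide": [-0.002,0.079,0.08],"spin": 0.025},
    {"gripper": 0.094,"slide": [-0.002,0.079,0.105],"spin": 0.025},
    {"gripper": 0.094,"slide": [-0.002,0.079,0.12],"spin": 0.025},
    {"gripper": 0.094,"slide": [-0.002,0.079,0.12],"spin": 0.025}
  ]
}}

```text
time_s: 3.0
ee_pos: [0.4595, -0.3288, 0.233]
eef_rot: [-3.14, 0.001, 0.256]
force: [-0.2, -0.3, 1.2]
grip_width: 0.094
grip_force: 0.0
```

```bash
python3 go.py .4595 -.329 .233 14.6
```

```text
t 3.0 slide [-0.0001  0.0002 -0.    ] spin 0.001 len 0.0
```

Emit:
{"name": "jog_arm", "arguments": {
  "rows": [
    {"gripper": 0.01,"slide": [0,0,0],"spin": 0},
    {"gripper": 0.01,"slide": [0,0,0],"spin": 0},
    {"gripper": 0.01,"slide": [0,0,0],"spin": 0},
    {"gripper": 0.01,"slide": [0,0,0],"spin": 0},
    {"gripper": 0.01,"slide": [0,0,0],"spin": 0},
    {"gripper": 0.01,"slide": [0,0,0],"spin": 0},
    {"gripper": 0.01,"slide": [0,0,0],"spin": 0},
    {"gripper": 0.01,"slide": [0,0,0],"spin": 0}
  ],
  "squeeze": 45
}}

```text
time_s: 3.8
ee_pos: [0.4595, -0.3296, 0.234]
eef_rot: [-3.142, 0.0, 0.254]
force: [-0.4, -0.2, -0.1]
grip_width: 0.0336
grip_force: 0.0
```

Emit:
{"name": "jog_arm", "arguments": {
  "rows": [
    {"gripper": 0.01,"slide": [0,0,0],"spin": 0},
    {"gripper": 0.01,"slide": [0,0,0],"spin": 0},
    {"gripper": 0.01,"slide": [0,0,0],"spin": 0},
    {"gripper": 0.01,"slide": [0,0,0],"spin": 0},
    {"gripper": 0.01,"slide": [0,0,0],"spin": 0}
  ]
}}

```text
time_s: 4.3
ee_pos: [0.4595, -0.3295, 0.2339]
eef_rot: [-3.141, 0.0, 0.254]
force: [-0.2, -0.0, -1.0]
grip_width: 0.0174
grip_force: 45.0
```

Emit:
{"name": "jog_arm", "arguments": {
  "rows": [
    {"gripper": 0.01,"slide": [0,0,-0.02],"spin": 0},
    {"gripper": 0.01,"slide": [0,0,-0.05],"spin": 0},
    {"gripper": 0.01,"slide": [0,0,-0.06],"spin": 0},
    {"gripper": 0.01,"slide": [0,0,-0.06],"spin": 0}
  ]
}}

```text
time_s: 4.7
ee_pos: [0.4596, -0.3296, 0.2951]
eef_rot: [3.139, -0.002, 0.254]
force: [0.3, -0.2, -2.1]
grip_width: 0.0176
grip_force: 45.0
```

```bash
python3 - <<'E'
from meas import *
for c in ["top","scene"]:
    im,d=cams.camera(c); np.savez(c+"2.npz",im=im,d=d); P=world(c,d); print(c)
    rect(P,box(P,.36,.58,-.42,-.26,.065,.1),"bar lifted")
im,P=wrist(); o=telemetry.get_obs(); print(o["ee_pos"],o["eef_rot"],o["grip_width"],o["grip_force"]); save("w2",im)
rect(P,box(P,.36,.58,-.42,-.26,.065,.1),"bar lifted wrist")
E
```

```text
top
bar lifted N 367 c [ 530.4 -312.2] size [51.6 49.3] ang 15.6 z [0.0687 0.0843 0.0863]
    [[499.0, -295.0], [512.0, -343.0], [562.0, -329.0], [549.0, -282.0]]
scene
bar lifted N 313 c [ 506.8 -318.6] size [104.6  48.7] ang 16.3 z [0.0673 0.0834 0.0957]
    [[450.0, -310.0], [463.0, -357.0], [564.0, -327.0], [550.0, -281.0]]
[ 0.45932984 -0.32941342  0.29260903] [-3.14008933e+00  1.09923206e-03  2.53743104e-01] 0.017717042121481168 44.99857306480408
bar lifted wrist N 3404 c [ 512.3 -316.7] size [89.4 49.1] ang 14.5 z [0.0819 0.0833 0.0904]
    [[463.0, -304.0], [475.0, -352.0], [562.0, -329.0], [549.0, -282.0]]
```

View pics/w2.png

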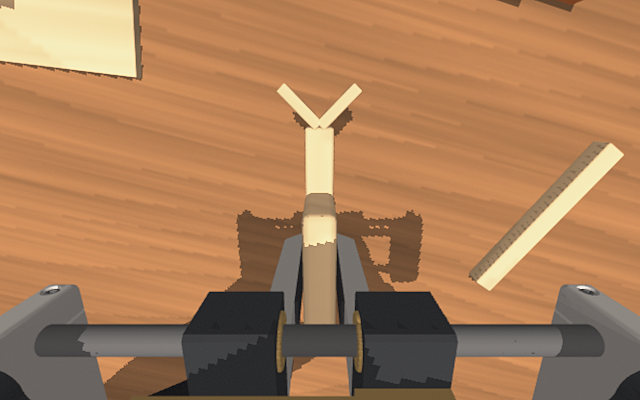

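The stick is held straight in the fingers. The notch is 79 mm ahead of the TCP and the underside is 234 mm below it. I move to a point behind the portal's near corner.

```bash
python3 go.py .487 -.163 .30 52.9
```

```text
t 4.85 slide [ 0.0686 -0.1541 -0.0074] spin -0.67 len 0.169
```

Emit:
{"name": "jog_arm", "arguments": {
  "rows": [
    {"gripper": 0.01,"slide": [0.025,-0.05,-0.01],"spin": -0.2},
    {"gripper": 0.01,"slide": [0.045,-0.1,-0.01],"spin": -0.4},
    {"gripper": 0.01,"slide": [0.06,-0.135,-0.01],"spin": -0.55},
    {"gripper": 0.01,"slide": [0.069,-0.154,-0.008],"spin": -0.67},
    {"gripper": 0.01,"slide": [0.069,-0.154,-0.008],"spin": -0.67},
    {"gripper": 0.01,"slide": [0.069,-0.154,-0.008],"spin": -0.67},
    {"gripper": 0.01,"slide": [0.069,-0.154,-0.008],"spin": -0.67}
  ]
}}

```text
time_s: 5.55
ee_pos: [0.4876, -0.1634, 0.3012]
eef_rot: [-3.14, 0.0, 0.921]
force: [0.3, -0.3, -1.5]
grip_width: 0.0182
grip_force: 45.0
```

```bash
python3 - <<'E'
from meas import *
from go import go
im,P=wrist(); o=telemetry.get_obs(); print(o["ee_pos"],np.rad2deg(o["eef_rot"])); save("w3",im)
rect(P,box(P,.52,.621,-.09,.04,.044,.056),"portal wrist")
rect(P,box(P,.42,.6,-.2,-.06,.075,.1),"stick wrist")
go(.487,-.163,.247,52.9)
E
```

```text
[ 0.48754253 -0.16356446  0.30140858] [-1.79949596e+02  1.47975408e-02  5.27662950e+01]
portal wrist N 2360 c [571.4 -51.4] size [29.8 61.2] ang 53.0 z [0.0472 0.0491 0.0507]
    [[538.0, -45.0], [587.0, -82.0], [605.0, -58.0], [556.0, -21.0]]
stick wrist N 3258 c [ 527.3 -113.2] size [68.4 49.4] ang 52.7 z [0.0903 0.0917 0.0929]
    [[487.0, -125.0], [526.0, -155.0], [568.0, -101.0], [528.0, -71.0]]
t 5.6 slide [ 0.0001 -0.0008  0.0544] spin -0.002 len 0.054
```

View pics/w3.png

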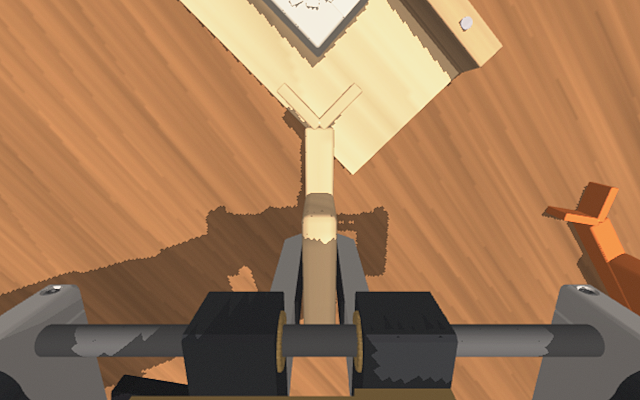

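Emit:
{"name": "jog_arm", "arguments": {
  "rows": [
    {"gripper": 0.01,"slide": [0,0,0.03],"spin": 0},
    {"gripper": 0.01,"slide": [0,0,0.045],"spin": 0},
    {"gripper": 0.01,"slide": [0,0,0.054],"spin": 0},
    {"gripper": 0.01,"slide": [0,0,0.054],"spin": 0},
    {"gripper": 0.01,"slide": [0.02,0,0.054],"spin": 0},
    {"gripper": 0.01,"slide": [0.036,0,0.054],"spin": 0},
    {"gripper": 0.01,"slide": [0.036,0,0.054],"spin": 0}
  ]
}}

```text
time_s: 6.3
ee_pos: [0.5103, -0.1333, 0.2487]
eef_rot: [3.14, -0.001, 0.925]
force: [-0.1, -1.1, -1.5]
grip_width: 0.0179
grip_force: 45.0
```

```bash
cat > st.py <<'E'
from meas import *
# board frame (yaw 7.9 deg, origin .5705,.0481); portal and stick tracked in top view
a=np.deg2rad(7.9); B=np.array([[np.cos(a),np.sin(a)],[-np.sin(a),np.cos(a)]])
def track(name=None):
    o=telemetry.get_obs()
    n=(o["ee_pos"][:2]+.079*np.array([np.cos(o["eef_rot"][2]),np.sin(o["eef_rot"][2])])-[.5705,.0481])
    print("t",round(o["time_s"],2),"F",np.round(B@o["force"][:2],1),"Fz",round(o["force"][2],1),"notch board",np.round(B@n,4),"yaw",round(np.rad2deg(o["eef_rot"][2]),2),"tcp z",round(o["ee_pos"][2],4))
    for c in ("top","scene"):
        im,d=cams.camera(c); P=world(c,d)
        Q=P.copy(); Q[...,:2]=(P[...,:2]-[.5705,.0481])@B.T
        m=box(Q,-.06,.047,-.15,.19,.046,.053)&(im.min(-1)>90)
        if m.sum()>100: rect(Q,m,c+" portal(board)")
        if name and c=="top": save(name,im)
    return
if __name__=="__main__":
    import sys; track(*sys.argv[1:])
E
python3 st.py
```

```text
t 6.3 F [-0.2 -1.1] Fz -1.5 notch board [-0.0288 -0.1154] yaw 53.0 tcp z 0.2487
top portal(board) N 118 c [ 19.4 -23.8] size [19.7 41.8] ang 56.7 z [0.047  0.0486 0.051 ]
    [[-4.0, -21.0], [31.0, -43.0], [42.0, -27.0], [7.0, -4.0]]
scene portal(board) N 589 c [  5.6 -63.6] size [62.2 90.6] ang 1.2 z [0.0471 0.0494 0.052 ]
    [[-26.0, -19.0], [-25.0, -110.0], [38.0, -108.0], [36.0, -18.0]]
```

Emit:
{"name": "jog_arm", "arguments": {
  "rows": [
    {"gripper": 0.01,"slide": [0.004,0,0],"spin": 0},
    {"gripper": 0.01,"slide": [0.008,0,0],"spin": 0},
    {"gripper": 0.01,"slide": [0.012,0,0],"spin": 0},
    {"gripper": 0.01,"slide": [0.016,0,0],"spin": 0},
    {"gripper": 0.01,"slide": [0.02,0,0],"spin": 0},
    {"gripper": 0.01,"slide": [0.024,0,0],"spin": 0},
    {"gripper": 0.01,"slide": [0.024,0,0],"spin": 0}
  ]
}}

```text
time_s: 7.1
ee_pos: [0.5241, -0.1149, 0.248]
eef_rot: [3.142, -0.0, 0.924]
force: [-0.3, 0.2, -1.3]
grip_width: 0.0176
grip_force: 45.0
```

```bash
python3 st.py
```

```text
t 7.1 F [-0.3  0.2] Fz -1.3 notch board [-0.0126 -0.0991] yaw 52.95 tcp z 0.248
scene portal(board) N 578 c [ 16.7 -52.8] size [60.1 90.4] ang 0.3 z [0.0474 0.0495 0.0518]
    [[-14.0, -8.0], [-13.0, -98.0], [47.0, -98.0], [47.0, -8.0]]
```

Emit:
{"name": "jog_arm", "arguments": {
  "rows": [
    {"gripper": 0.01,"slide": [0.003,0,0],"spin": 0},
    {"gripper": 0.01,"slide": [0.006,0,0],"spin": 0},
    {"gripper": 0.01,"slide": [0.009,-0.003,0],"spin": 0},
    {"gripper": 0.01,"slide": [0.012,-0.006,0],"spin": 0},
    {"gripper": 0.01,"slide": [0.015,-0.009,0],"spin": 0},
    {"gripper": 0.01,"slide": [0.018,-0.012,0],"spin": 0},
    {"gripper": 0.01,"slide": [0.021,-0.015,0],"spin": 0},
    {"gripper": 0.01,"slide": [0.021,-0.015,0],"spin": 0}
  ]
}}

```text
time_s: 8.0
ee_pos: [0.5238, -0.0906, 0.2483]
eef_rot: [-3.141, 0.004, 0.924]
force: [-14.0, -15.4, 7.0]
grip_width: 0.0182
grip_force: 45.0
```

```bash
python3 st.py
```

```text
t 8.0 F [-16.  -13.3] Fz 7.0 notch board [-0.0095 -0.0751] yaw 52.92 tcp z 0.2483
scene portal(board) N 570 c [ 17.9 -30.6] size [90.3 58.1] ang 90.0 z [0.0474 0.0494 0.0518]
    [[-11.0, -76.0], [47.0, -76.0], [47.0, 15.0], [-11.0, 15.0]]
```

Emit:
{"name": "jog_arm", "arguments": {
  "rows": [
    {"gripper": 0.01,"slide": [0.003,-0.004,0],"spin": 0},
    {"gripper": 0.01,"slide": [0.0065,-0.0075,0],"spin": 0},
    {"gripper": 0.01,"slide": [0.01,-0.011,0],"spin": 0},
    {"gripper": 0.01,"slide": [0.0135,-0.0145,0],"spin": 0},
    {"gripper": 0.01,"slide": [0.017,-0.018,0],"spin": 0},
    {"gripper": 0.01,"slide": [0.0205,-0.0215,0],"spin": 0},
    {"gripper": 0.01,"slide": [0.024,-0.025,0],"spin": 0},
    {"gripper": 0.01,"slide": [0.024,-0.025,0],"spin": 0}
  ]
}}

```text
time_s: 8.9
ee_pos: [0.5186, -0.0556, 0.2481]
eef_rot: [-3.141, 0.002, 0.924]
force: [-8.2, -7.8, 3.3]
grip_width: 0.0173
grip_force: 45.0
```

```bash
python3 st.py
```

```text
t 8.9 F [-9.2 -6.6] Fz 3.3 notch board [-0.0098 -0.0397] yaw 52.93 tcp z 0.2481
scene portal(board) N 556 c [ 0.5 -9.3] size [ 91.8 119.5] ang 0.0 z [0.0473 0.0495 0.0518]
    [[-45.0, 50.0], [-45.0, -69.0], [47.0, -69.0], [46.0, 51.0]]
```

Emit:
{"name": "jog_arm", "arguments": {
  "rows": [
    {"gripper": 0.01,"slide": [0.0035,-0.0035,0],"spin": 0},
    {"gripper": 0.01,"slide": [0.007,-0.007,0],"spin": 0},
    {"gripper": 0.01,"slide": [0.0105,-0.0105,0],"spin": 0},
    {"gripper": 0.01,"slide": [0.014,-0.014,0],"spin": 0},
    {"gripper": 0.01,"slide": [0.0175,-0.0175,0],"spin": 0},
    {"gripper": 0.01,"slide": [0.021,-0.021,0],"spin": 0},
    {"gripper": 0.01,"slide": [0.0245,-0.0245,0],"spin": 0},
    {"gripper": 0.01,"slide": [0.028,-0.028,0],"spin": 0}
  ]
}}

```text
time_s: 9.8
ee_pos: [0.5132, -0.0168, 0.2481]
eef_rot: [-3.141, 0.003, 0.924]
force: [-7.6, -12.4, 4.3]
grip_width: 0.0175
grip_force: 45.0
```

```bash
sed -i 's/box(Q,-.06,.047/box(Q,-.03,.055/' st.py; python3 st.py
```

```text
t 9.8 F [ -9.2 -11.2] Fz 4.3 notch board [-0.0098 -0.0005] yaw 52.91 tcp z 0.2481
scene portal(board) N 638 c [21.8 19.7] size [ 66.5 336.5] ang 0.2 z [0.0465 0.0492 0.0514]
    [[-12.0, 188.0], [-11.0, -149.0], [56.0, -148.0], [54.0, 188.0]]
```

Emit:
{"name": "jog_arm", "arguments": {
  "rows": [
    {"gripper": 0.01,"slide": [0.0035,-0.0035,0],"spin": 0},
    {"gripper": 0.01,"slide": [0.007,-0.007,0],"spin": 0},
    {"gripper": 0.01,"slide": [0.0105,-0.0105,0],"spin": 0},
    {"gripper": 0.01,"slide": [0.014,-0.014,0],"spin": 0},
    {"gripper": 0.01,"slide": [0.0175,-0.0175,0],"spin": 0},
    {"gripper": 0.01,"slide": [0.021,-0.021,0],"spin": 0},
    {"gripper": 0.01,"slide": [0.0245,-0.0245,0],"spin": 0},
    {"gripper": 0.01,"slide": [0.028,-0.028,0],"spin": 0}
  ]
}}

```text
time_s: 10.7
ee_pos: [0.5078, 0.0225, 0.2481]
eef_rot: [-3.141, 0.003, 0.924]
force: [-7.6, -12.9, 5.6]
grip_width: 0.0178
grip_force: 45.0
```

```bash
python3 st.py t4
```

```text
t 10.7 F [ -9.3 -11.7] Fz 5.6 notch board [-0.0098  0.0391] yaw 52.92 tcp z 0.2481
scene portal(board) N 626 c [21.7 20.4] size [338.3  66.4] ang 90.0 z [0.0465 0.0492 0.0516]
    [[-11.0, -149.0], [55.0, -149.0], [55.0, 190.0], [-11.0, 190.0]]
```

View pics/t4.png

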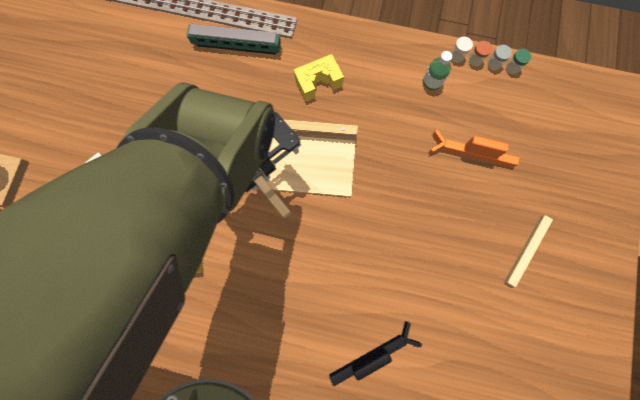

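The arm hides the portal from above; only the stick's tail shows, at (275,200). The steady contact force shows the feed is still in contact. I continue.

Emit:
{"name": "jog_arm", "arguments": {
  "rows": [
    {"gripper": 0.01,"slide": [0.0035,-0.0035,0],"spin": 0},
    {"gripper": 0.01,"slide": [0.007,-0.007,0],"spin": 0},
    {"gripper": 0.01,"slide": [0.0105,-0.0105,0],"spin": 0},
    {"gripper": 0.01,"slide": [0.014,-0.014,0],"spin": 0},
    {"gripper": 0.01,"slide": [0.0175,-0.0175,0],"spin": 0},
    {"gripper": 0.01,"slide": [0.021,-0.021,0],"spin": 0},
    {"gripper": 0.01,"slide": [0.0245,-0.0245,0],"spin": 0},
    {"gripper": 0.01,"slide": [0.028,-0.028,0],"spin": 0}
  ]
}}

```text
time_s: 11.6
ee_pos: [0.5023, 0.0617, 0.2481]
eef_rot: [-3.141, 0.003, 0.924]
force: [-7.7, -13.5, 6.1]
grip_width: 0.0175
grip_force: 45.0
```

Emit:
{"name": "jog_arm", "arguments": {
  "rows": [
    {"gripper": 0.01,"slide": [0.0015,-0.0015,0],"spin": 0},
    {"gripper": 0.01,"slide": [0.003,-0.003,0],"spin": 0},
    {"gripper": 0.01,"slide": [0.0045,-0.0045,0],"spin": 0},
    {"gripper": 0.01,"slide": [0.006,-0.006,0],"spin": 0},
    {"gripper": 0.01,"slide": [0.006,-0.006,0],"spin": 0}
  ]
}}

```text
time_s: 12.1
ee_pos: [0.5011, 0.0702, 0.2481]
eef_rot: [-3.141, 0.003, 0.924]
force: [-7.1, -10.5, 5.1]
grip_width: 0.0177
grip_force: 45.0
```

```bash
python3 - <<'E'
from st import *
o=telemetry.get_obs(); 
im,P=wrist(); Q=P.copy(); Q[...,:2]=(P[...,:2]-[.5705,.0481])@B.T
rect(Q,box(Q,-.03,.044,.05,.185,.046,.053)&(im.min(-1)>90),"portal wrist")
rect(Q,box(Q,-.03,.044,.15,.23,.036,.042),"stop wrist")
track(); save("w5",im)
E
```

```text
portal wrist N 10316 c [ 17.3 127.2] size [53.3 83.5] ang 0.0 z [0.0478 0.0493 0.0511]
    [[-9.0, 169.0], [-9.0, 85.0], [44.0, 85.0], [44.0, 169.0]]
stop wrist N 56 c [-17.8 179.7] size [3.1 5.6] ang 50.3 z [0.0369 0.0386 0.0399]
    [[-21.0, 180.0], [-17.0, 177.0], [-15.0, 179.0], [-19.0, 183.0]]
t 12.15 F [-8.7 -9.6] Fz 5.8 notch board [-0.0098  0.0873] yaw 52.92 tcp z 0.248
scene portal(board) N 616 c [21.6 21.2] size [330.3  66.3] ang 89.9 z [0.0463 0.0493 0.0515]
    [[-12.0, -144.0], [55.0, -144.0], [55.0, 186.0], [-11.0, 186.0]]
```

View pics/w5.png

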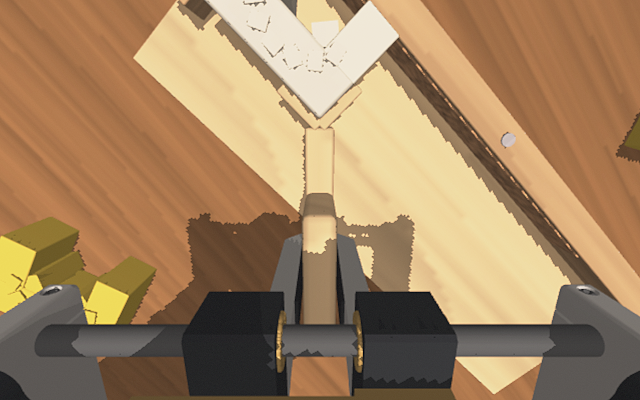

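The wrist view shows the portal's corner seated in the notch at (320,115), square on the fence. The stop is a few mm ahead, so I push the last few mm while watching the force.

Emit:
{"name": "jog_arm", "arguments": {
  "rows": [
    {"gripper": 0.01,"slide": [0.001,-0.001,0],"spin": 0},
    {"gripper": 0.01,"slide": [0.002,-0.002,0],"spin": 0},
    {"gripper": 0.01,"slide": [0.003,-0.003,0],"spin": 0}
  ]
}}

```text
time_s: 12.55
ee_pos: [0.5005, 0.0741, 0.2481]
eef_rot: [-3.141, 0.003, 0.924]
force: [-11.6, -22.5, 11.2]
grip_width: 0.0179
grip_force: 45.0
```

Emit:
{"name": "jog_arm", "arguments": {
  "rows": [
    {"gripper": 0.01,"slide": [-0.003,0.001,0],"spin": 0},
    {"gripper": 0.01,"slide": [-0.008,0.001,0],"spin": 0},
    {"gripper": 0.01,"slide": [-0.02,0,0],"spin": 0},
    {"gripper": 0.01,"slide": [-0.045,0,0],"spin": 0},
    {"gripper": 0.01,"slide": [-0.06,0,0],"spin": 0},
    {"gripper": 0.01,"slide": [-0.06,0,-0.04],"spin": 0},
    {"gripper": 0.01,"slide": [-0.06,0,-0.06],"spin": 0},
    {"gripper": 0.01,"slide": [-0.06,0,-0.06],"spin": 0}
  ]
}}

```text
time_s: 13.35
ee_pos: [0.4648, 0.0267, 0.3105]
eef_rot: [3.138, -0.003, 0.923]
force: [0.2, -0.1, -2.4]
grip_width: 0.0178
grip_force: 45.0
```

```bash
python3 go.py .46 -.33 .308 14.6
```

```text
t 13.35 slide [-0.2874  0.2113  0.0025] spin 0.668 len 0.357
```

Emit:
{"name": "jog_arm", "arguments": {
  "rows": [
    {"gripper": 0.01,"slide": [-0.287,0.211,0],"spin": 0.668},
    {"gripper": 0.01,"slide": [-0.287,0.211,0],"spin": 0.668},
    {"gripper": 0.01,"slide": [-0.287,0.211,0],"spin": 0.668},
    {"gripper": 0.01,"slide": [-0.287,0.211,0],"spin": 0.668},
    {"gripper": 0.01,"slide": [-0.287,0.211,0],"spin": 0.668},
    {"gripper": 0.01,"slide": [-0.287,0.211,0],"spin": 0.668},
    {"gripper": 0.01,"slide": [-0.287,0.211,0],"spin": 0.668},
    {"gripper": 0.01,"slide": [-0.287,0.211,0],"spin": 0.668}
  ]
}}

```text
time_s: 14.15
ee_pos: [0.4588, -0.3334, 0.3064]
eef_rot: [-3.141, 0.001, 0.252]
force: [0.9, 0.8, -0.5]
grip_width: 0.0178
grip_force: 45.0
```

Emit:
{"name": "jog_arm", "arguments": {
  "rows": [
    {"gripper": 0.01,"slide": [0,0,0],"spin": 0},
    {"gripper": 0.01,"slide": [0,0,0],"spin": 0}
  ]
}}

```text
time_s: 14.35
ee_pos: [0.46, -0.3282, 0.3071]
eef_rot: [-3.14, 0.001, 0.256]
force: [-0.0, 0.3, -0.6]
grip_width: 0.0174
grip_force: 45.0
```

```bash
python3 - <<'E'
from st import *
from go import go
im,P=wrist(); o=telemetry.get_obs(); print(o["ee_pos"],o["eef_rot"]); rect(P,box(P,.36,.58,-.42,-.26,.06,.11),"stick held")
track(); go(.46,-.33,.234,14.6)
E
```

```text
[ 0.46017259 -0.32784693  0.3074795 ] [-3.14069336e+00  4.76382713e-04  2.56934546e-01]
stick held N 3316 c [ 512.9 -315.3] size [89.3 49.3] ang 14.7 z [0.0961 0.0975 0.099 ]
    [[463.0, -303.0], [476.0, -350.0], [562.0, -328.0], [550.0, -280.0]]
t 14.4 F [ 0.8 -0.4] Fz -1.4 notch board [-0.0825 -0.3478] yaw 14.72 tcp z 0.3075
top portal(board) N 1081 c [21.8 20.9] size [ 66.  336.9] ang 0.1 z [0.0464 0.0487 0.0511]
    [[-12.0, 189.0], [-11.0, -148.0], [55.0, -147.0], [54.0, 189.0]]
scene portal(board) N 613 c [23.1 19.9] size [ 65.7 329.1] ang 1.1 z [0.0465 0.0493 0.0517]
    [[-13.0, 184.0], [-7.0, -145.0], [59.0, -144.0], [53.0, 185.0]]
t 14.5 slide [-0.0009  0.002   0.074 ] spin 0.003 len 0.074
```

Emit:
{"name": "jog_arm", "arguments": {
  "rows": [
    {"gripper": 0.01,"slide": [0,0,0.04],"spin": 0},
    {"gripper": 0.01,"slide": [0,0,0.06],"spin": 0},
    {"gripper": 0.01,"slide": [0,0,0.068],"spin": 0},
    {"gripper": 0.01,"slide": [0,0,0.072],"spin": 0},
    {"gripper": 0.01,"slide": [0,0,0.0735],"spin": 0},
    {"gripper": 0.01,"slide": [0,0,0.0735],"spin": 0}
  ]
}}

```text
time_s: 15.1
ee_pos: [0.4603, -0.3291, 0.2354]
eef_rot: [3.14, -0.001, 0.256]
force: [-0.6, 0.5, -1.3]
grip_width: 0.0177
grip_force: 45.0
```

```bash
python3 - <<'E'
from st import *
im,d=cams.camera("top"); P=world("top",d); Q=P.copy(); Q[...,:2]=(P[...,:2]-[.5705,.0481])@B.T
rect(Q,box(Q,-.03,.046,.0,.195,.0455,.053),"portal top"); save("t6",im)
im,P=wrist(); rect(P,box(P,.36,.58,-.42,-.26,.012,.04),"stick wrist"); print(telemetry.get_obs()["ee_pos"],telemetry.get_obs()["force"])
E
```

```text
portal top N 1000 c [ 17.5 134.6] size [91.2 57. ] ang 90.0 z [0.0466 0.0489 0.0512]
    [[-11.0, 89.0], [46.0, 89.0], [46.0, 180.0], [-11.0, 180.0]]
stick wrist N 3331 c [ 513.7 -316.8] size [89.4 49.2] ang 14.7 z [0.0246 0.0259 0.0277]
    [[464.0, -304.0], [477.0, -352.0], [563.0, -329.0], [551.0, -282.0]]
[ 0.46022901 -0.32915106  0.23540617] [ 0.4878837   0.33244033 -1.77490772]
```

View pics/t6.png

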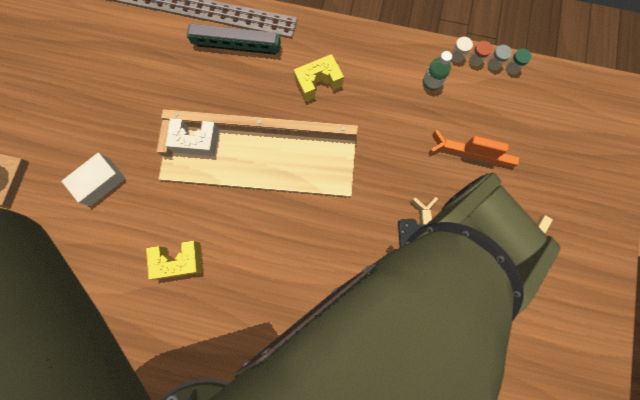

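The portal is seated in the corner at (189,137), with board y at about 135 mm. I lower the last 1.5 mm and release.

Emit:
{"name": "jog_arm", "arguments": {
  "rows": [
    {"gripper": 0.01,"slide": [0,0,0.001],"spin": 0},
    {"gripper": 0.01,"slide": [0,0,0.0015],"spin": 0},
    {"gripper": 0.01,"slide": [0,0,0.0015],"spin": 0},
    {"gripper": 0.094,"slide": [0,0,0.0015],"spin": 0},
    {"gripper": 0.094,"slide": [0,0,0.0015],"spin": 0},
    {"gripper": 0.094,"slide": [0,0,0.0015],"spin": 0},
    {"gripper": 0.094,"slide": [0,0,0.0015],"spin": 0},
    {"gripper": 0.094,"slide": [0,0,0.0015],"spin": 0}
  ]
}}

```text
time_s: 16.0
ee_pos: [0.4601, -0.3291, 0.233]
eef_rot: [-3.142, 0.0, 0.256]
force: [-0.4, -0.3, -0.1]
grip_width: 0.0544
grip_force: 0.0
```

Emit:
{"name": "jog_arm", "arguments": {
  "rows": [
    {"gripper": 0.094,"slide": [0,0,0],"spin": 0},
    {"gripper": 0.094,"slide": [0,0,0],"spin": 0},
    {"gripper": 0.094,"slide": [0,0,0],"spin": 0},
    {"gripper": 0.094,"slide": [0,0,0],"spin": 0},
    {"gripper": 0.094,"slide": [0,0,-0.02],"spin": 0},
    {"gripper": 0.094,"slide": [0,0,-0.06],"spin": 0},
    {"gripper": 0.094,"slide": [0,0,-0.1],"spin": 0},
    {"gripper": 0.094,"slide": [0,0,-0.1],"spin": 0}
  ]
}}

```text
time_s: 16.8
ee_pos: [0.4605, -0.3294, 0.3384]
eef_rot: [3.135, -0.005, 0.256]
force: [-0.2, 0.2, -0.3]
grip_width: 0.0938
grip_force: 0.0
```

Emit:
{"name": "jog_arm", "arguments": {
  "rows": [
    {"gripper": 0.094,"slide": [0,0,0],"spin": 0},
    {"gripper": 0.094,"slide": [0,0,0],"spin": 0},
    {"gripper": 0.094,"slide": [0,0,0],"spin": 0}
  ]
}}

```text
time_s: 17.1
ee_pos: [0.46, -0.329, 0.3317]
eef_rot: [-3.14, 0.001, 0.256]
force: [-0.4, -0.4, -0.1]
grip_width: 0.0942
grip_force: 0.0
```

```bash
python3 - <<'E'
from meas import *
im,P=wrist(); rect(P,box(P,.36,.58,-.42,-.26,.015,.03),"bar"); rect(P,box(P,.38,.58,-.4,-.26,.06,.09),"fin"); o=telemetry.get_obs(); print(o["ee_pos"],o["force"],o["grip_width"]); save("w7",im)
E
```

```text
bar N 1777 c [ 470.4 -328.4] size [178.3  49. ] ang 14.7 z [0.0226 0.0241 0.0254]
    [[378.0, -327.0], [390.0, -375.0], [563.0, -330.0], [550.0, -282.0]]
fin N 1712 c [ 461.1 -330.9] size [69.  17.9] ang 14.3 z [0.0686 0.0718 0.0731]
    [[425.0, -331.0], [430.0, -348.0], [497.0, -331.0], [492.0, -314.0]]
[ 0.46001531 -0.32902805  0.33186558] [-0.25024672 -0.35587875 -0.57659624] 0.09373654599809533
```

View pics/w7.png

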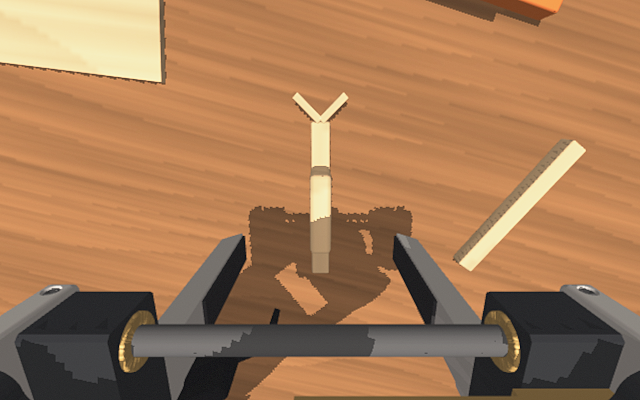

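The stick lies flat on the bench at (320,190) with its grip up. It is released and the fingers are well clear.

```bash
python3 -c "
from station import workorder
print(workorder.hand_in())"
```

```text
the job is handed in; nothing more can be done
None
```

I pressed the portal against the fence with the push stick before mid-board, fed it up to the end stop, laid the stick flat on the bench off the board and let go, then handed the job in at about 17 s; the hand-in returned no verdict.

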